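Set up the sampling bench: each container in its own holder

ROBOT

A 7-joint arm with a two-finger parallel gripper is mounted at the origin on a cart in front of the work surface, level with it; the furniture and walls round the work are solid. World frame = base frame: x ahead of the robot, y to its left, z up, the work surface at z = 0. Lengths are in mm, angles in rad, forces in N, time in s.
With the tool pointing down it reaches from about 400 to 875 mm from the base axis. Payload 4.4 kg.
Tool frame: the origin (TCP) lies at the very end of the fingers, on their centre line; the grasp point (between the pads) lies 19 mm behind it; z points along the fingers, y is the line along which they close (so a half turn about z gives the same grasp; the last joint's range is limited). The gripper opens to 85 mm and grips with 20 to 120 N. Pads are 22 mm wide; open, the fingers measure 114 mm over their backs; the gripper's body (76 mm by 85 mm) begins 54 mm behind the grasp point. The pads swing forward as they close: fully open they stand 13 mm farther back than shut.
Start: joints at [1.189, 0.628, 0.038, 1.517, -0.027, 0.996, -0.02], TCP at [201.903, -617.862, 231.313] pointing down, gripper open.
Joint ranges: [-3.06, 3.06], [-0.37, 2.12], [-1.25, 1.32], [0.18, 2.47], [-1.1, 4.24], [0.23, 1.98], [-2.94, 2.94]. Speed limits (rad/s): [2.57, 2.57, 3.14, 3.14, 3.14, 3.14, 3.14].

INTERFACE

Orientations are given as [roll, pitch, yaw] about the fixed x, y, z axes, in that order (R = Rz(yaw) Ry(pitch) Rx(roll)).
In Python, from cell import monitor, viewer, workorder gives the robot as it stands.
- The arm moves only by the tool arm_command, never from a script. Its argument "series" is one flat list of numbers, 5 for each row, row after row: the opening in per cent of the stroke, from 0 (shut) to 100 (fully open), then the shift along the tool's x, y, z in cm, then the turn about the tool's z in degrees. In form: [claw, x, y, z, roll, claw, x, y, z, roll, ...]. A call has exactly 5 rows; each row is the pose to reach, as a shift and turn from the pose commanded when the call began, along the tool's axes at that moment; what a row does not reach only later rows make up. A row lasts 1/12 s, in which the tool goes at most 41.7 mm and 7.16 degrees, less where a joint would pass 70% of its speed; a pose out of reach is approached as far as the arm can. A call with a gripper value outside its range is refused whole. The fingers move at their own pace and stop on an object; the grip force is fixed at half the most. Time passes only in rows, so rows that repeat a pose let the fingers close, or fill a call up. It gives the time, the measured TCP pose, the force, the opening and the grip force at its end, in the units of the state.
- monitor.read_state(): the state, without advancing time (a new reading comes with each control period).
- viewer.get_image(name): name is "scene" or "top"; returns (picture, depth): 420x560x3 uint8, red, green, blue; 420x560 float32, mm along the optical axis (not along the pixel's ray), 0 where there is no reading.
- viewer.camera_model(name): a dict with "mtx" (3x3 intrinsics, pixels), "R" (3x3) and "t" (3): a world point X has camera coordinates R X + t. Camera axes: x right, y down, z forward; pixel columns grow to the right and rows downward; lengths in mm; the calibration is good to about 2 mm. A picture is of the moment at which its call begins. camera_model takes no time and is no camera call.
- workorder.finish_job(): hands the job in; it is judged then, once.
The state is a dict: "clock": time; "qpos": joint angles; "qd": joint speeds; "tau": joint torques, N m; "eef_pos": TCP position; "tool_rot": TCP orientation; "force": force on the tool from outside, world axes, zero at the start; "torque": the same for the moment, N m; "width": finger opening in mm; "gripper_force": force on a finger pad.
Only numpy, scipy, OpenCV 4.12 (cv2) and the standard library are available. Lean on these libraries where they do the work, as an engineer would, in place of code of your own. Each camera call takes 0.05 s, during which the arm holds its last target. There are 200 camera calls.

TASK

Set up the sampling bench: put the dropper bottle in the small round cup, the pot of swabs in the large round cup, the reagent carton in the rectangular tray and the petri dish centred flat on the round pedestal. Keep them upright, set them down without dropping them, and leave the timer and the roll of tape where they lie.

Things in the scene. Friction and masses are not known exactly. Their poses are not given: they have to be found in the camera images.
- dropper_bottle: Plastic dropper bottle with a screw cap and pointed tip, standing upright; round body 39 mm in diameter up to 60 mm high, 100 mm high in all, cap 21 mm wide. Grip round the body. About 0.06 kg. Origin: centre of its underside, z up along its axis.
- swab_pot: Open steel pot full of cotton swabs, standing upright; round, 64 mm in diameter, the pot 77 mm high, swabs up to 120 mm. Grip round the pot. About 0.09 kg. Origin: centre of its underside, z up along its axis.
- reagent_carton: Small reagent carton standing upright, 40 mm (its x) by 62 mm (its y) by 85 mm high. Grip across the 40 mm. About 0.05 kg. Origin: centre of its underside.
- petri_dish: Clear flat round petri dish with its lid on, 61 mm in diameter over the lid rim and 14 mm high. Grip across the diameter. About 0.02 kg. Origin: centre of its underside, z up.
- small_cup: Small round open bench holder of grey plastic, for the dropper bottle: inside diameter 57 mm, outside 65 mm, rim 30 mm high, inner floor 4 mm above the bench. Fixed to the bench. Origin: centre of its underside.
- large_cup: Large low round open bench holder of grey plastic, for the swab pot: inside diameter 84 mm, outside 92 mm, rim 18 mm high, inner floor 4 mm above the bench. Fixed. Origin: centre of its underside.
- oblong_tray: Rectangular open bench holder of grey plastic, for the carton: inside 60 mm (its x) by 82 mm (its y), outside 68 by 90 mm, rim 18 mm high, inner floor 4 mm above the bench. The carton's 62 mm side goes along the tray's long side; turned crosswise it does not fit. Fixed. Origin: centre of its underside.
- pedestal: Solid round viewing pedestal of grey plastic with a flat top 50 mm in diameter, 22 mm above the bench, on a wider foot 72 mm in diameter; for the petri dish, which overhangs the top by about 5 mm all round. Fixed. Origin: centre of its underside.
- timer: White bench timer, 66 x 62 x 22 mm, lying loose. Leave it alone. Origin: centre of its underside.
- tape_roll: Roll of tape lying flat, 75 mm in diameter, 19 mm high, loose. Leave it alone. Origin: centre of its underside.
Things that resemble listed ones, but are neither listed nor needed, are in the scene too. What is shaped like the reagent_carton but orange is not meant.

How it is judged:
By the outcome, as a careful person would: the job done as asked, in the order asked, and still so for the second after the job is handed in, with the robot touching nothing.
It also fails if it takes over 112 s, if anything falls off the work surface, if the arm or the gripper's body presses on something with over 40 N, if the wrist force passes 120 N, or if a joint passes its speed limit or range.

## Working session

There is one attempt and no reset: what is moved stays moved. The work goes in short steps, Python scripts to look and compute and a tool call to move; the robot and the scene stay as the last step left them, time stands still between calls to the robot, and variables do not carry over. Pictures are saved under pics/ and viewed, at most 17 in all, crops included, and the job is handed in when it is done.

Besides the shell and the picture viewer there is one more tool, called after "Call:" as a command line: name --argument value ..., lists and objects as JSON in quotes. arm_command: Moves the arm, as the interface text tells. Its arguments: {"type":"object","properties":{"series":{"type":"array","items":{"type":"number"}}},"required":["series"]}

```bash
ls; mkdir -p pics; cat > h.py <<'E'
import numpy as np, cv2
from cell import monitor, viewer, workorder
E
python3 - <<'E'
from h import *
for n in ("scene","top"):
    p,d=viewer.get_image(n); cv2.imwrite(f"pics/{n}0.png",p[:,:,::-1]); np.save(f"{n}_d.npy",d)
    m=viewer.camera_model(n); print(n,np.round(m["mtx"],1).tolist(),np.round(m["R"],3).tolist(),np.round(m["t"],1).tolist(), d[210,280])
s=monitor.read_state();print({k:np.round(v,3).tolist() for k,v in s.items()})
E
```

```text
pics
scene [[526.7, 0.0, 276.7], [0.0, 526.7, 212.6], [0.0, 0.0, 1.0]] [[-0.729, -0.684, 0.019], [-0.445, 0.453, -0.772], [0.519, -0.572, -0.635]] [375.7, 256.3, 1212.5] 1519.7627
top [[426.1, 0.0, 275.4], [0.0, 426.1, 208.8], [0.0, 0.0, 1.0]] [[-0.022, -1.0, 0.002], [-0.992, 0.021, -0.124], [0.124, -0.005, -0.992]] [20.6, 512.2, 1313.1] 1377.6986
{'clock': 0.1, 'qpos': [1.189, 0.629, 0.038, 1.518, -0.027, 0.996, -0.02], 'qd': [0.001, -0.002, 0.001, -0.002, 0.0, -0.001, -0.001], 'tau': [0.003, -56.454, 1.231, -19.397, 0.011, 0.006, -0.0], 'eef_pos': [201.735, -617.314, 230.484], 'tool_rot': [-3.14, 0.0, 0.316], 'force': [-0.591, -0.384, -0.311], 'torque': [-0.017, 0.034, -0.059], 'gripper_force': 0.0, 'width': 85.808}
```

View pics/scene0.png

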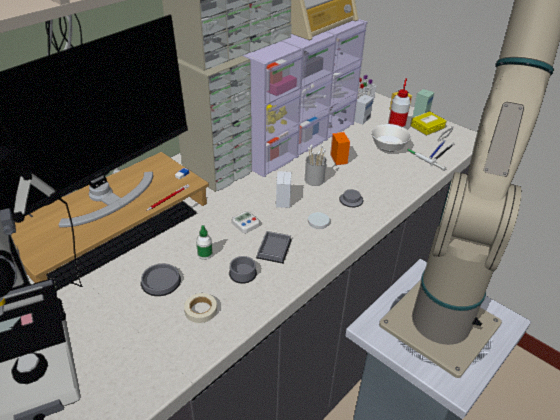

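View pics/top0.png

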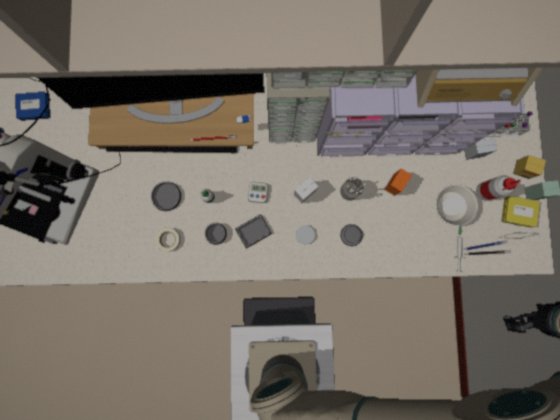

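Candidates (scene pixel): bottle – green/white (204,243) vs red (400,108); swab pot – (316,168) vs the far swab holder (366,85); carton – white (284,188) vs orange (340,148), white (364,108), teal (424,104); dish – (318,220) vs bowl (391,140); pedestal (351,198) vs small cup (243,269), large cup (160,279). I'll check the choices in one close crop.

```bash
python3 - <<'E'
import cv2,numpy as np
t=cv2.imread("pics/top0.png")[165:260,145:415]; s=cv2.imread("pics/scene0.png")[120:325,135:405]
t=cv2.resize(t,None,fx=2.15,fy=2.15,interpolation=3); s=cv2.resize(s,None,fx=1.9,fy=1.9,interpolation=3)
o=np.zeros((600,590,3),np.uint8); o[:t.shape[0],:t.shape[1]]=t; o[206:206+s.shape[0],:s.shape[1]]=s[:394]
cv2.imwrite("pics/c1.png",o)
E
```

```text
(no output)
```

View pics/c1.png

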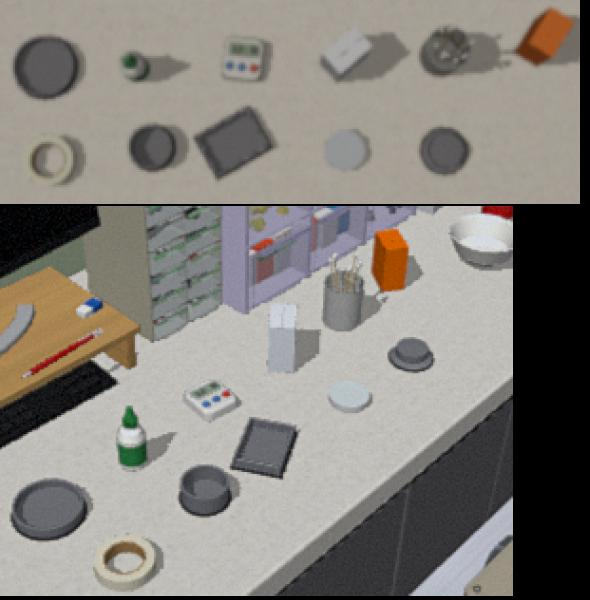

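The crop confirms them: green bottle at top (207,195), white carton (306,189), swab pot (352,188), dish (306,235), pedestal with its stepped top (351,235), small cup (217,233), large cup (166,196), tray (254,231).

```bash
cat >> h.py <<'E'
def cloud(n,d):
    m=viewer.camera_model(n); K,R,t=(np.array(m[k]) for k in("mtx","R","t"))
    v,u=np.indices(d.shape); c=np.stack([(u-K[0,2])/K[0,0]*d,(v-K[1,2])/K[1,1]*d,d],-1)
    return (c-t.ravel())@R, d>0
def ray(n,uv,z):
    m=viewer.camera_model(n); K,R,t=(np.array(m[k]) for k in("mtx","R","t"))
    d=R.T@np.linalg.inv(K)@[uv[0],uv[1],1]; o=-R.T@t.ravel(); return o+d*(z-o[2])/d[2]
E
python3 - <<'E'
from h import *
W={n:cloud(n,np.load(f"{n}_d.npy")) for n in("scene","top")}
objs=dict(bottle=(207,195,40,50),pot=(352,188,50,70),carton=(306,189,50,60),dish=(306,235,45,14),small=(217,233,45,28),large=(166,196,60,18),tray=(254,231,65,18),ped=(351,235,50,22),timer=(258,191,50,20),tape=(170,240,50,18),orange=(399,182,45,60))
for k,(u,v,r,z) in objs.items():
    c=ray("top",(u,v),z)[:2]
    for n,(P,ok) in W.items():
        q=P[ok]; q=q[np.hypot(*(q[:,:2]-c).T)<r*1.15]
        hi=np.percentile(q[:,2],[50,97,99.7]) ; lo=np.median(q[q[:,2]<5][:,2]) if (q[:,2]<5).any() else 9
        b=q[q[:,2]>8][:,:2].astype(np.float32)
        if len(b)<5: print(k,n,"few",hi);continue
        (x,y),rr=cv2.minEnclosingCircle(b); R=cv2.minAreaRect(b)
        print(k,n,"ray",c.round(),"circ",round(x),round(y),"d",round(2*rr),"rect",np.round(R[0]),np.round(R[1]),round(R[2]),"z",hi.round(1),"floor",round(float(lo),1),len(b))
E
```

```text
bottle scene ray [558. 222.] circ 557 229 d 41 rect [553. 230.] [39. 30.] 69 z [  3.3  88.3 100.5] floor 0.4 389
bottle top ray [558. 222.] circ 567 213 d 62 rect [562. 213.] [37. 58.] 16 z [  1.4  84.3 100.5] floor 0.0 148
pot scene ray [ 567. -228.] circ 568 -229 d 78 rect [ 570. -228.] [63. 76.] 44 z [ 31.6 115.1 120.3] floor 0.0 627
pot top ray [ 567. -228.] circ 567 -218 d 91 rect [ 568. -221.] [63. 82.] 15 z [  3.  116.7 121.5] floor 1.1 305
carton scene ray [569. -87.] circ 573 -77 d 82 rect [578. -74.] [64. 69.] 40 z [ 5.7 87.3 89.9] floor 0.3 487
carton top ray [569. -87.] circ 575 -85 d 86 rect [575. -85.] [51. 71.] 41 z [ 2.9 88.8 91.5] floor 0.5 341
dish scene ray [429. -86.] circ 432 -83 d 71 rect [431. -79.] [60. 65.] 65 z [ 2.4 17.  20. ] floor 0.3 267
dish top ray [429. -86.] circ 424 -83 d 98 rect [425. -79.] [69. 80.] 16 z [ 3.1 17.7 20.3] floor 0.3 294
small scene ray [440. 195.] circ 443 205 d 71 rect [441. 205.] [64. 67.] 52 z [ 4.9 31.  34.1] floor 1.3 390
small top ray [440. 195.] circ 442 190 d 87 rect [438. 197.] [78. 63.] 50 z [ 2.7 31.9 35.1] floor 1.1 153

[... 613 characters left out ...]
 [87. 80.] 1 z [ 2.9 25.5 27.9] floor 0.9 268
timer scene ray [572.  64.] circ 571 69 d 79 rect [571.  70.] [61. 70.] 83 z [ 3.5 22.8 25.1] floor 0.4 375
timer top ray [572.  64.] circ 568 69 d 92 rect [567.  66.] [64. 75.] 76 z [ 3.2 24.  26.6] floor 0.3 368
tape scene ray [422. 344.] circ 425 355 d 79 rect [425. 356.] [74. 75.] 5 z [ 2.7 21.7 23.7] floor 0.7 539
tape top ray [422. 344.] circ 421 358 d 88 rect [427. 353.] [74. 73.] 88 z [ 2.1 22.9 25.6] floor 0.7 291
orange scene ray [ 585. -377.] circ 589 -374 d 79 rect [ 589. -373.] [44. 74.] 58 z [33.6 87.1 90.2] floor 0.1 498
orange top ray [ 585. -377.] circ 582 -385 d 87 rect [ 582. -385.] [62. 64.] 56 z [ 6.4 88.9 91. ] floor 0.3 411
```

```bash
python3 - <<'E'
from h import *
t=cv2.imread("pics/top0.png"); s=cv2.imread("pics/scene0.png")
for n,im,pts in(("top",t,dict(bench=(285,215),bench2=(190,215),small=(217,244),smallin=(216,231),large=(166,196),tray=(254,231),dish=(306,235),dishedge=(298,235),ped=(351,235),pot=(345,191),carton=(309,186),carton2=(301,194),shadow=(325,190),bot=(207,198),shb=(224,196))),
 ("scene",s,dict(bench=(215,290),small=(243,275),large=(160,279),tray=(275,246),dish=(318,220),ped=(351,192),foot=(351,204),pot=(316,175),carton=(280,190),carton2=(288,190),sh=(296,192),white=(204,238),green=(204,251)))):
    print(n,{k:cv2.blur(im,(3,3))[v,u].tolist() for k,(u,v) in pts.items()})
E
```

```text
top {'bench': [151, 162, 167], 'bench2': [150, 160, 167], 'small': [96, 102, 106], 'smallin': [92, 92, 93], 'large': [91, 90, 92], 'tray': [92, 91, 93], 'dish': [149, 148, 147], 'dishedge': [149, 148, 147], 'ped': [91, 90, 93], 'pot': [88, 92, 95], 'carton': [166, 167, 168], 'carton2': [165, 166, 167], 'shadow': [102, 109, 114], 'bot': [122, 130, 131], 'shb': [102, 109, 113]}
scene {'bench': [185, 190, 192], 'small': [95, 89, 87], 'large': [112, 106, 104], 'tray': [112, 105, 104], 'dish': [198, 194, 186], 'ped': [110, 104, 101], 'foot': [128, 120, 118], 'pot': [132, 133, 132], 'carton': [177, 171, 167], 'carton2': [180, 172, 167], 'sh': [122, 126, 127], 'white': [201, 197, 193], 'green': [52, 99, 32]}
```

```bash
cat >> h.py <<'E'
def mask(im,n):  # im rgb
    b=cv2.blur(im,(3,3)).astype(int); d=b[...,0]-b[...,2]
    return (d<(7 if n=="top" else -1)).astype(np.uint8)
def blob(im,n,uv):
    N,l,st,c=cv2.connectedComponentsWithStats(mask(im,n)); 
    u,v=map(int,uv); w=l[v-3:v+4,u-3:u+4].ravel(); w=w[w>0]
    if not len(w): return None
    cs=cv2.findContours((l==np.bincount(w).argmax()).astype(np.uint8),0,1)[0]
    return cv2.convexHull(max(cs,key=cv2.contourArea))[:,0,:].astype(np.float32)
E
python3 - <<'E'
from h import *
I={n:cv2.imread(f"pics/{n}0.png")[...,::-1] for n in("top","scene")}
for k,h,tu,su in (("dish",14,(306,235),(318,220)),("small",30,(217,233),(243,269)),("large",18,(166,196),(160,279)),("tray",18,(254,231),(275,246)),("ped",22,(351,235),(351,198)),("pot",77,(350,192),(316,175)),("carton",85,(306,189),(284,190))):
    for n,uv in(("top",tu),("scene",su)):
        H=blob(I[n],n,uv)
        if H is None: print(k,n,None);continue
        bb=cv2.boundingRect(H); e=cv2.minAreaRect(H)[0]
        M=cv2.moments(H.astype(np.float32)); g=(M['m10']/M['m00'],M['m01']/M['m00'])
        W=np.array([ray(n,p,h/2)[:2] for p in H],np.float32)
        R=cv2.minAreaRect(W)
        print(k,n,bb,"g",np.round(g,1),"mid",ray(n,g,h/2)[:2].round(1),"top",ray(n,g,h)[:2].round(1),"rect",np.round(R[0]),np.round(R[1]),round(R[2]))
E
```

```text
dish top (296, 225, 20, 19) g [305.3 234.3] mid [431.2 -84.4] top [430.8 -83.9] rect [431. -85.] [58. 59.] 44
dish scene (308, 212, 22, 17) g [318.3 219.7] mid [433.5 -83.8] top [428.5 -77.1] rect [433. -84.] [59. 70.] 41
small top (205, 224, 22, 20) g [215.5 233.3] mid [440.2 200.9] top [439.2 198.9] rect [440. 201.] [67. 60.] 89
small scene (230, 257, 26, 26) g [242.5 269.3] mid [440.5 204.9] top [429.7 214.9] rect [441. 205.] [63. 87.] 45
large top (151, 182, 30, 29) g [165.9 195.9] mid [564.6 361. ] top [563.2 358.7] rect [565. 361.] [93. 91.] 26
large scene (141, 264, 39, 31) g [160.2 279. ] mid [565.4 364.8] top [557.8 369.2] rect [566. 363.] [ 92. 102.] 48
tray top (236, 216, 35, 31) g [253.2 230.8] mid [446.1  81.7] top [445.4  81.3] rect [446.  81.] [70. 92.] 29
tray scene (257, 232, 34, 30) g [273.9 246.6] mid [445.7  85.3] top [439.2  92.4] rect [447.  84.] [ 71. 105.] 29
ped top (341, 225, 21, 21) g [351.1 234.9] mid [ 426.1 -229.7] top [ 425.5 -227.7] rect [ 426. -229.] [62. 64.] 43
ped scene (340, 190, 23, 17) g [351.3 198.3] mid [ 423.8 -224. ] top [ 416.1 -211.7] rect [ 422. -227.] [64. 79.] 8
pot top (345, 194, 10, 5) g [348.9 196.3] mid [ 546.2 -223.1] top [ 540.4 -216.2] rect [ 545. -225.] [27. 12.] 75Traceback (most recent call last):
  File "<stdin>", line 8, in <module>
ZeroDivisionError: float division by zero
```

```bash
python3 - <<'E'
from h import *
from scipy.optimize import least_squares as ls
I={n:cv2.imread(f"pics/{n}0.png")[...,::-1] for n in("top","scene")}
W={n:cloud(n,np.load(f"{n}_d.npy")) for n in("scene","top")}
for k,c,r,z0,z1 in(("bottle",(558,225),19.5,12,50),("pot",(567,-225),32,15,70)):
  for n in W:
    P,ok=W[n]; q=P[ok]; q=q[(np.hypot(*(q[:,:2]-c).T)<r+13)&(q[:,2]>z0)&(q[:,2]<z1)]
    f=ls(lambda p:np.hypot(*(q[:,:2]-p).T)-r,c,loss="soft_l1",f_scale=2); print(k,n,f.x.round(1),len(q),np.abs(f.fun).mean().round(1))
    if k=="bottle":
        t=P[ok]; t=t[(np.hypot(*(t[:,:2]-c).T)<30)&(t[:,2]>80)]; print(" cap",np.median(t,0).round(1),len(t))
for k,c in(("carton",(571,-82)),("orange",(586,-378))):
  for n in W:
    P,ok=W[n]; q=P[ok]; q=q[(np.hypot(*(q[:,:2]-c).T)<55)&(q[:,2]>80)]
    R=cv2.minAreaRect(q[:,:2].astype(np.float32)); print(k,n,np.round(R[0],1),np.round(R[1]),round(R[2],1),len(q),np.median(q[:,2]).round(1))
for n,uv in(("top",(306,189)),("scene",(284,190))):
    H=blob(I[n],n,uv); print(n,H.astype(int).tolist())
    A=cv2.approxPolyDP(H,2.0,True)[:,0]; print([ (a.astype(int).tolist(),ray(n,a,85)[:2].round().tolist(),ray(n,a,0)[:2].round().tolist()) for a in A])
# bottle green
for n,(u,v) in(("top",(207,195)),("scene",(204,243))):
    b=I[n].astype(int); g=((b[...,1]-b[...,0])>20).astype(np.uint8); g2=np.zeros_like(g); g2[v-25:v+20,u-15:u+15]=g[v-25:v+20,u-15:u+15]
    N,l,st,cc=cv2.connectedComponentsWithStats(g2); print(n,[(st[i].tolist(),cc[i].round(1).tolist(),ray(n,cc[i],85)[:2].round().tolist()) for i in range(1,N) if st[i,4]>4])
E
```

```text
bottle scene [561.  226.6] 166 1.2
 cap [555.4 229.   88.4] 51
bottle top [560.2 224.5] 32 0.5
 cap [558.8 222.8  87.4] 27
pot scene [ 572.1 -229.6] 405 2.5
pot top [ 569.8 -231.3] 168 4.4
carton scene [569.7 -82.4] [40. 68.] 41.8 200 85.1
carton top [568.8 -85.7] [40. 63.] 39.8 264 85.5
orange scene [ 588.8 -372.8] [42. 72.] 56.0 142 85.0
orange top [ 587.8 -376.8] [41. 63.] 56.0 262 85.7
top [[314, 182], [316, 184], [317, 186], [317, 187], [316, 189], [314, 192], [312, 194], [306, 199], [303, 201], [301, 201], [296, 196], [295, 194], [295, 191], [296, 189], [300, 185], [307, 179], [309, 178]]
[([309, 178], [598.0, -95.0], [615.0, -102.0]), ([317, 187], [570.0, -119.0], [585.0, -128.0]), ([301, 201], [528.0, -69.0], [540.0, -74.0]), ([295, 191], [559.0, -51.0], [573.0, -56.0])]
scene [[282, 171], [290, 172], [291, 173], [291, 177], [290, 199], [289, 206], [288, 207], [281, 207], [276, 206], [276, 180], [277, 173], [278, 171]]
[([278, 171], [602.0, -95.0], [684.0, -186.0]), ([291, 173], [568.0, -114.0], [647.0, -207.0]), ([288, 207], [469.0, 8.0], [538.0, -73.0]), ([276, 206], [495.0, 27.0], [566.0, -52.0])]
top [([202, 191, 6, 5, 20], [204.5, 193.2], [558.0, 224.0])]
scene [([200, 225, 8, 12, 65], [202.9, 231.4], [556.0, 229.0]), ([197, 244, 15, 13, 144], [204.4, 250.7], [500.0, 272.0])]
```

Call:
arm_command --series '[100,2,-2.3,0,0,100,4.4,-5.1,0,0,100,6.8,-7.9,0,0,100,9.2,-10.7,0,0,100,11.6,-13.5,0,0]'

```text
clock: 0.52
eef_pos: [270.4, -451.6, 230.9]
tool_rot: [-3.141, 0.0, 0.315]
force: [1.0, 0.0, -0.3]
width: 85.2
gripper_force: 0.0
```

Call:
arm_command --series '[100,2.4,-2.8,0,0,100,4.8,-5.6,0,0,100,7.3,-8.3,0,0,100,9.7,-11.1,0,0,100,12.1,-13.9,0,0]'

```text
clock: 0.93
eef_pos: [342.3, -282.0, 231.2]
tool_rot: [-3.141, 0.0, 0.315]
force: [1.7, 0.3, -0.8]
width: 85.3
gripper_force: 0.0
```

Call:
arm_command --series '[100,2.4,-2.8,0,0,100,4.8,-5.6,0,0,100,7.3,-8.3,0,0,100,9.7,-11.1,0,0,100,12.1,-13.9,0,0]'

```text
clock: 1.35
eef_pos: [414.1, -112.4, 231.3]
tool_rot: [-3.142, 0.0, 0.316]
force: [0.1, -0.1, 0.1]
width: 85.7
gripper_force: 0.0
```

Call:
arm_command --series '[100,2.4,-2.8,0,0,100,4.8,-5.6,0,0,100,7.3,-8.3,0,0,100,9.7,-11.1,0,0,100,12.1,-13.9,0,0]'

```text
clock: 1.77
eef_pos: [486.0, 57.3, 231.2]
tool_rot: [3.142, 0.0, 0.316]
force: [0.9, -0.3, -0.8]
width: 85.4
gripper_force: 0.0
```

Call:
arm_command --series '[100,2.4,-2.8,0,0,100,4.8,-5.6,0,0,100,7.3,-8.3,0,0,100,9.7,-11.1,0,0,100,12.1,-13.9,0,0]'

```text
clock: 2.18
eef_pos: [557.8, 226.9, 230.9]
tool_rot: [3.141, 0.001, 0.316]
force: [0.8, -0.2, 0.5]
width: 85.4
gripper_force: 0.0
```

Call:
arm_command --series '[100,0.2,0,3,0,100,0.2,0,7,0,100,0.2,0,11,0,100,0.2,0,14.5,0,100,0.2,0,16,0]'

```text
clock: 2.6
eef_pos: [556.2, 224.5, 66.2]
tool_rot: [3.141, 0.008, 0.316]
force: [0.1, 0.3, 0.2]
width: 85.2
gripper_force: 0.0
```

```bash
cat >> h.py <<'E'
def snap(name,ct=None,cs=None):
    out=[]
    for n,c in(("top",ct),("scene",cs)):
        if c is None: continue
        p,d=viewer.get_image(n); cv2.imwrite(f"pics/{name}_{n}.png",p[...,::-1]); np.save(f"pics/{name}_{n}.npy",d)
        u,v,w=c; out.append(cv2.resize(p[max(v-w,0):v+w,max(u-w,0):u+w,::-1],(390,390),interpolation=3))
    cv2.imwrite(f"pics/{name}.png",np.hstack(out))
E
python3 -c "
from h import *
snap('b1',(207,195,45),(204,235,55))"
```

```text
(no output)
```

View pics/b1.png

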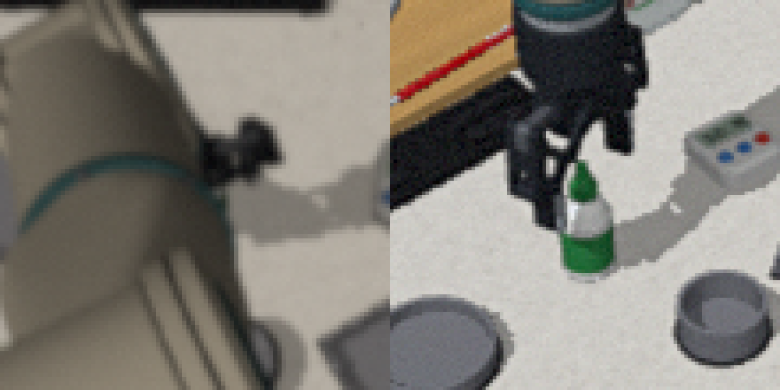

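The bottle (crop 588,240) sits between the two finger tips (547,225) and (620,150), roughly centred.

Call:
arm_command --series '[100,0.1,0,1,0,100,0.1,0,2.5,0,100,0.1,0,3.4,0,100,0.1,0,3.4,0,100,0.1,0,3.4,0]'

```text
clock: 3.12
eef_pos: [560.9, 226.4, 37.9]
tool_rot: [-3.142, -0.001, 0.316]
force: [-0.1, 0.5, -0.8]
width: 85.2
gripper_force: 0.0
```

Call:
arm_command --series '[40,0,0,0,0,30,0,0,0,0,20,0,0,0,0,10,0,0,0,0,10,0,0,0,0]'

```text
clock: 3.53
eef_pos: [561.2, 226.4, 38.4]
tool_rot: [-3.142, -0.002, 0.316]
force: [-0.4, -1.6, 5.5]
width: 36.0
gripper_force: 59.5
```

Call:
arm_command --series '[10,0,0,0,0,10,0,0,0,0,10,0,0,0,0,10,0,0,0,0,10,0,0,0,0]'

```text
clock: 3.95
eef_pos: [561.1, 226.4, 38.3]
tool_rot: [-3.142, -0.001, 0.316]
force: [-1.0, -0.4, 6.1]
width: 36.1
gripper_force: 59.6
```

The 36 mm width suggests the grip is on the shoulder; I'll open, go 5 mm lower and grip again.

Call:
arm_command --series '[70,0,0,0,0,100,0,0,0,0,100,0,0,0,0,100,0,0,0.3,0,100,0,0,0.6,0]'

```text
clock: 4.37
eef_pos: [560.5, 226.3, 31.1]
tool_rot: [-3.142, -0.0, 0.316]
force: [0.8, -0.9, -0.7]
width: 85.3
gripper_force: 0.0
```

Call:
arm_command --series '[70,0,0,0,0,40,0,0,0,0,20,0,0,0,0,10,0,0,0,0,10,0,0,0,0]'

```text
clock: 4.78
eef_pos: [560.8, 226.2, 31.7]
tool_rot: [3.141, -0.001, 0.316]
force: [0.4, -0.8, 1.9]
width: 36.9
gripper_force: 60.0
```

Call:
arm_command --series '[10,0,0,0,0,10,0,0,0,0,10,0,0,0,0,10,0,0,0,0,10,0,0,0,0]'

```text
clock: 5.2
eef_pos: [560.8, 226.2, 31.6]
tool_rot: [3.142, -0.001, 0.316]
force: [0.3, -1.0, 5.1]
width: 36.8
gripper_force: 60.3
```

Call:
arm_command --series '[10,0,0,-2,0,10,0,0,-4.5,0,10,-0.5,-0.1,-8,0,10,-2,-0.2,-10,0,10,-4.5,-0.6,-10,0]'

```text
clock: 5.62
eef_pos: [520.5, 219.4, 135.3]
tool_rot: [-3.14, -0.011, 0.314]
force: [0.8, -0.1, 0.1]
width: 36.4
gripper_force: 60.2
```

Call:
arm_command --series '[10,-2.5,-0.3,0,0,10,-5,-0.6,0,0,10,-7,-0.8,0,0,10,-7.7,-0.9,0,0,10,-7.7,-0.9,0,0]'

```text
clock: 6.03
eef_pos: [438.0, 202.3, 131.2]
tool_rot: [3.141, 0.002, 0.317]
force: [-0.3, -0.5, -0.6]
width: 36.5
gripper_force: 60.2
```

```bash
python3 -c "
from h import *
snap('b2',(217,225,45),(230,235,60)); s=monitor.read_state(); print(s['eef_pos'],s['width'],s['force'])"
```

```text
[441.2787286  203.23079737 131.42577541] 36.534722703346915 [ 1.15729103 -0.00973218 -1.68480069]
```

View pics/b2.png

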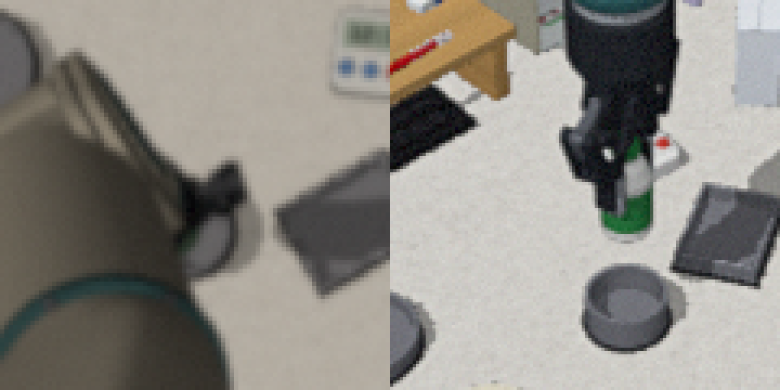

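Bottle (crop 627,225) hangs upright right above the cup (627,305).

Call:
arm_command --series '[10,0,0,2,0,10,0,0,4.5,0,10,0,0,7,0,10,0,0,8,0,10,0,0,8.5,0]'

```text
clock: 6.55
eef_pos: [440.2, 202.5, 44.5]
tool_rot: [3.141, 0.002, 0.315]
force: [-0.4, -0.3, -0.4]
width: 36.4
gripper_force: 60.2
```

Call:
arm_command --series '[10,0,0,0.4,0,10,0,0,0.8,0,10,0,0,1,0,10,0,0,1,0,10,0,0,1,0]'

```text
clock: 6.97
eef_pos: [440.3, 202.8, 36.9]
tool_rot: [-3.141, -0.001, 0.316]
force: [0.3, -0.5, -0.1]
width: 36.6
gripper_force: 60.2
```

Call:
arm_command --series '[10,0,0,0.1,0,10,0,0,0.1,0,10,0,0,0.15,0,10,0,0,0.15,0,10,0,0,0.15,0]'

```text
clock: 7.38
eef_pos: [440.2, 202.7, 35.6]
tool_rot: [-3.142, -0.001, 0.316]
force: [-0.7, -1.0, 6.2]
width: 36.8
gripper_force: 60.8
```

Call:
arm_command --series '[45,0,0,0,0,60,0,0,0,0,75,0,0,0,0,75,0,0,0,0,75,0,0,0,0]'

```text
clock: 7.8
eef_pos: [439.9, 202.6, 34.8]
tool_rot: [3.142, 0.0, 0.316]
force: [0.6, -0.1, -0.8]
width: 64.2
gripper_force: 0.0
```

Call:
arm_command --series '[80,0,0,-2,0,100,0,0,-5,0,100,0,0,-9,0,100,0,0,-13,0,100,0,0,-17,0]'

```text
clock: 8.22
eef_pos: [439.2, 202.3, 206.4]
tool_rot: [3.142, 0.001, 0.316]
force: [1.1, -0.2, -1.0]
width: 85.3
gripper_force: 0.0
```

Call:
arm_command --series '[100,0,2,0,0,100,0,5.5,0,0,100,-0.1,9,0,0,100,-0.2,12.5,0,0,100,-0.3,16,0,0]'

```text
clock: 8.63
eef_pos: [486.8, 48.1, 205.0]
tool_rot: [3.142, -0.0, 0.316]
force: [0.1, -0.7, 0.4]
width: 85.4
gripper_force: 0.0
```

Call:
arm_command --series '[100,-0.1,3.5,0,0,100,-0.2,7,0,0,100,-0.3,10.5,0,0,100,-0.3,14,0,0,100,-0.4,17.5,0,0]'

```text
clock: 9.05
eef_pos: [537.3, -119.7, 204.7]
tool_rot: [-3.141, 0.0, 0.316]
force: [1.0, 0.8, -0.5]
width: 85.6
gripper_force: 0.0
```

Call:
arm_command --series '[100,-0.1,3.5,0,0,100,-0.2,7,0,0,100,-0.3,10,0,0,100,-0.3,11.7,0,0,100,-0.3,11.7,0,0]'

```text
clock: 9.47
eef_pos: [570.5, -236.1, 204.3]
tool_rot: [3.138, 0.001, 0.309]
force: [0.3, -0.9, 0.2]
width: 85.1
gripper_force: 0.0
```

```bash
python3 - <<'E'
from h import *
from scipy.optimize import least_squares as ls
snap('p1',(352,195,45),(310,155,60)); print(monitor.read_state()['eef_pos'])
I=cv2.imread("pics/p1_scene.png")
# refit pot from the first scene depth with vertical slices
P,ok=cloud("scene",np.load("scene_d.npy"))
for z0,z1 in((10,40),(40,72)):
    q=P[ok]; q=q[(np.hypot(*(q[:,:2]-(570,-230)).T)<38)&(q[:,2]>z0)&(q[:,2]<z1)]
    f=ls(lambda p:np.hypot(*(q[:,:2]-p[:2]).T)-p[2],(570,-230,32),loss="soft_l1",f_scale=1); print(f.x.round(1),len(q))
E
```

```text
[ 570.17279133 -230.28714065  204.25097284]
[ 571.5 -229.    31. ] 159
[ 571.6 -229.2   30.6] 280
```

View pics/p1.png

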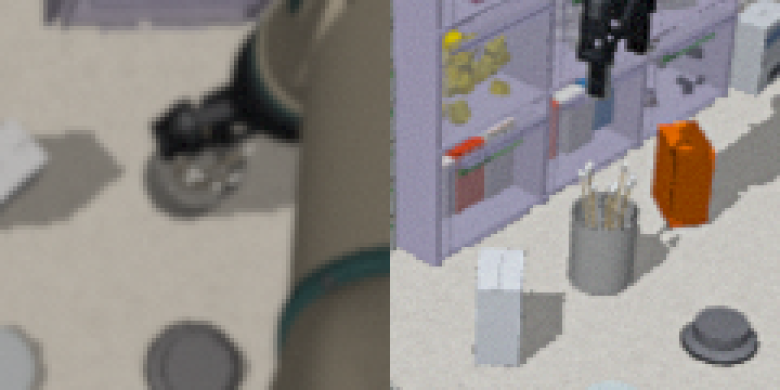

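The pot (crop 605,245) stands free below the gripper (605,60), shelf and orange carton clear.

Call:
arm_command --series '[100,0,0,3,0,100,0,0,7,0,100,0,0,11,0,100,0,0,13.5,0,100,0,0,14.5,0]'

```text
clock: 9.98
eef_pos: [567.8, -226.6, 55.9]
tool_rot: [-3.136, 0.005, 0.318]
force: [-0.3, -0.0, 0.4]
width: 85.6
gripper_force: 0.0
```

Call:
arm_command --series '[100,0,0,0.3,0,100,0,0,0.7,0,100,0,0,0.7,0,80,0,0,0.7,0,70,0,0,0.7,0]'

```text
clock: 10.4
eef_pos: [571.9, -230.5, 54.5]
tool_rot: [3.14, -0.002, 0.316]
force: [-0.5, -1.0, 0.4]
width: 64.2
gripper_force: 0.5
```

Call:
arm_command --series '[60,0,0,0,0,50,0,0,0,0,40,0,0,0,0,40,0,0,0,0,40,0,0,0,0]'

```text
clock: 10.82
eef_pos: [571.9, -230.4, 54.9]
tool_rot: [3.14, -0.002, 0.316]
force: [-1.0, 0.7, 6.4]
width: 61.1
gripper_force: 64.7
```

Call:
arm_command --series '[40,0,0,-1,0,40,0,0,-2.5,0,40,0,0,-5.5,0,40,0,0,-8.5,0,40,0,0,-11.5,0]'

```text
clock: 11.23
eef_pos: [570.5, -230.2, 170.0]
tool_rot: [3.141, -0.0, 0.316]
force: [0.4, -0.9, -1.4]
width: 61.2
gripper_force: 65.5
```

Call:
arm_command --series '[40,0,0,-1.5,0,40,0,0,-2,0,40,0,0,-2,0,40,0,0,-2,0,40,0,0,-2,0]'

```text
clock: 11.65
eef_pos: [569.7, -229.8, 186.5]
tool_rot: [-3.14, 0.002, 0.316]
force: [0.8, -0.4, -1.7]
width: 61.4
gripper_force: 65.5
```

```bash
python3 - <<'E'
from h import *
snap('p2',(352,195,45),(310,145,60)); s=monitor.read_state(); print(s['eef_pos'],s['width'],s['gripper_force'])
E
```

```text
[ 569.82082543 -229.82555635  186.28990185] 60.81088219063713 65.51650677574798
```

View pics/p2.png

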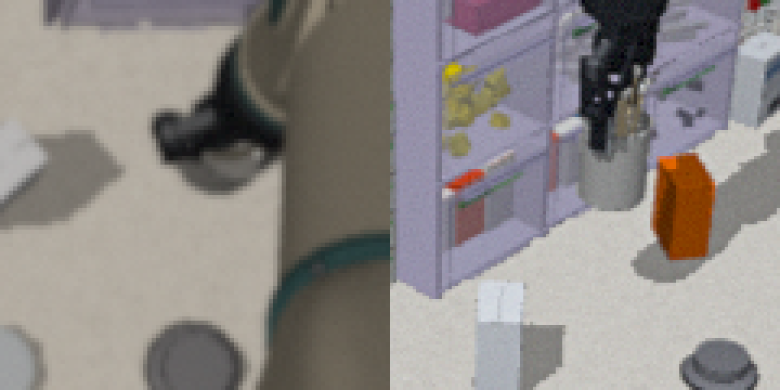

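Pot held upright at crop (612,170), clear of everything.

Call:
arm_command --series '[40,0.3,-1,0,0,40,1,-3,0,0,40,1.9,-6,0,0,40,3,-9.5,0,0,40,4.1,-13,0,0]'

```text
clock: 12.17
eef_pos: [568.6, -92.0, 187.1]
tool_rot: [-3.141, 0.001, 0.315]
force: [1.7, 0.8, -1.6]
width: 61.3
gripper_force: 65.5
```

Call:
arm_command --series '[40,1.1,-3.5,0,0,40,2.2,-7,0,0,40,3.3,-10.5,0,0,40,4.5,-14,0,0,40,5.6,-17.5,0,0]'

```text
clock: 12.58
eef_pos: [567.3, 92.6, 187.3]
tool_rot: [-3.141, 0.001, 0.316]
force: [0.8, -0.6, -1.6]
width: 61.4
gripper_force: 65.5
```

Call:
arm_command --series '[40,1.1,-3.5,0,0,40,2.2,-7,0,0,40,3.3,-10.5,0,0,40,4.5,-14,0,0,40,5.5,-17.3,0,0]'

```text
clock: 13.0
eef_pos: [565.5, 274.6, 187.2]
tool_rot: [-3.141, 0.001, 0.317]
force: [0.5, 0.5, -1.1]
width: 61.0
gripper_force: 65.5
```

Call:
arm_command --series '[40,1,-3,0,0,40,1.9,-5.8,0,0,40,2.5,-7.8,0,0,40,2.8,-8.7,0,0,40,2.8,-8.7,0,0]'

```text
clock: 13.42
eef_pos: [564.4, 366.4, 186.9]
tool_rot: [-3.14, 0.001, 0.32]
force: [0.4, 0.4, -1.6]
width: 61.2
gripper_force: 65.5
```

```bash
python3 - <<'E'
from h import *
snap('p3',(170,195,45),(165,235,75)); s=monitor.read_state(); print(s['eef_pos'],s['width'],s['gripper_force'])
E
```

```text
[566.17495092 361.23707485 187.15246594] 61.457572753394935 65.5165476584807
```

View pics/p3.png

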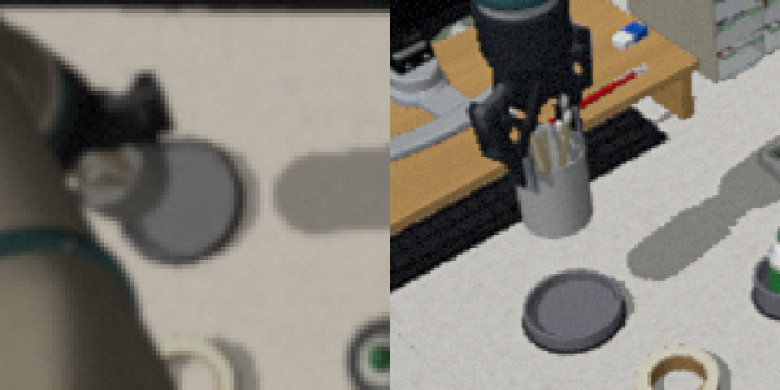

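```bash
python3 - <<'E'
from h import *
from scipy.optimize import least_squares as ls
P,ok=cloud("scene",np.load("pics/p3_scene.npy")); q=P[ok]
q=q[(np.hypot(*(q[:,:2]-(566,361)).T)<45)&(q[:,2]>138)&(q[:,2]<175)]
f=ls(lambda p:np.hypot(*(q[:,:2]-p[:2]).T)-31.5,(566,361),loss="soft_l1",f_scale=1); print("pot",f.x.round(1),len(q), "bottom z",np.percentile(P[ok][(np.hypot(*(P[ok][:,:2]-(566,361)).T)<45)&(P[ok][:,2]>100)][:,2],[0.5,2]))
I=cv2.imread("pics/p3_scene.png")[...,::-1]
H=blob(I,"scene",(160,279)); M=cv2.moments(H); g=(M['m10']/M['m00'],M['m01']/M['m00']); print("cup",g,ray("scene",g,9))
E
```

```text
pot [565.  363.6] 376 bottom z [136.83349729 145.87844863]
cup (160.09682029296175, 279.0108967488389) [565.56231546 364.81451298   9.        ]
```

Pot and cup centres agree within 2 mm in the same view; lowering.

Call:
arm_command --series '[40,0,0,1.5,0,40,0,0,4.5,0,40,0,0,7.5,0,40,0,0,10,0,40,0,0,11.5,0]'

```text
clock: 13.93
eef_pos: [565.7, 358.3, 69.9]
tool_rot: [3.138, 0.005, 0.312]
force: [-1.3, -0.5, -0.1]
width: 61.4
gripper_force: 65.5
```

Call:
arm_command --series '[40,0,0,0.4,0,40,0,0,0.8,0,40,0,0,1.1,0,40,0,0,1.2,0,40,0,0,1.2,0]'

```text
clock: 14.35
eef_pos: [567.1, 362.8, 61.9]
tool_rot: [-3.141, -0.002, 0.315]
force: [0.5, 0.9, -0.9]
width: 61.1
gripper_force: 65.5
```

Call:
arm_command --series '[40,0,0,0.1,0,40,0,0,0.2,0,40,0,0,0.3,0,40,0,0,0.3,0,40,0,0,0.3,0]'

```text
clock: 14.77
eef_pos: [566.8, 363.2, 59.0]
tool_rot: [-3.141, -0.001, 0.316]
force: [-0.8, -0.0, 5.5]
width: 61.3
gripper_force: 66.1
```

Call:
arm_command --series '[75,0,0,0,0,90,0,0,0,0,100,0,0,0,0,100,0,0,0,0,100,0,0,-1,0]'

```text
clock: 15.18
eef_pos: [565.0, 361.9, 66.0]
tool_rot: [3.14, 0.004, 0.316]
force: [-0.2, 0.4, 0.4]
width: 85.7
gripper_force: 0.0
```

Call:
arm_command --series '[100,0,0,-2.5,0,100,0,0,-6,0,100,0,0,-10,0,100,0,0,-13,0,100,0,0,-14.5,0]'

```text
clock: 15.6
eef_pos: [568.3, 364.1, 218.7]
tool_rot: [-3.139, -0.008, 0.316]
force: [0.5, 0.3, 0.8]
width: 85.5
gripper_force: 0.0
```

Call:
arm_command --series '[100,-0.3,1,0,-4,100,-0.9,3,0,-10,100,-1.7,5.3,0,-16,100,-2.6,7.9,0,-22,100,-3.4,10.5,0,-28]'

```text
clock: 16.02
eef_pos: [566.4, 251.6, 213.6]
tool_rot: [3.141, -0.0, 0.811]
force: [0.8, -1.0, 0.0]
width: 85.3
gripper_force: 0.0
```

Call:
arm_command --series '[100,-2,1.9,0,-6,100,-4,3.9,0,-12,100,-6,5.8,0,-17,100,-8,7.8,0,-22,100,-10.1,9.7,0,-28]'

```text
clock: 16.43
eef_pos: [566.7, 110.9, 213.6]
tool_rot: [3.14, -0.0, 1.298]
force: [0.9, -0.0, 0.3]
width: 85.4
gripper_force: 0.0
```

Call:
arm_command --series '[100,-2.7,0.8,0,-6,100,-5.4,1.5,0,-12,100,-8.1,2.3,0,-17,100,-10.8,3.1,0,-22,100,-13.5,3.9,0,-28]'

```text
clock: 16.85
eef_pos: [567.0, -29.8, 213.6]
tool_rot: [3.141, 0.001, 1.786]
force: [0.0, 0.6, 0.9]
width: 85.4
gripper_force: 0.0
```

Call:
arm_command --series '[100,-2,-0.3,0,-6,100,-4,-0.7,0,-12,100,-5.3,-0.9,0,-17,100,-5.6,-1,0,-22,100,-5.6,-1,0,-28]'

```text
clock: 17.27
eef_pos: [568.8, -87.6, 213.3]
tool_rot: [-3.141, 0.002, 2.271]
force: [-1.1, 0.2, 0.5]
width: 85.2
gripper_force: 0.0
```

```bash
python3 - <<'E'
from h import *
snap('c1',(300,195,50),(270,195,90)); s=monitor.read_state(); print(s['eef_pos'],np.degrees(s['tool_rot']),s['width'])
m=np.load('pics/c1_scene.npy')
E
```

```text
[568.91933234 -85.75530004 213.25869178] [1.79989007e+02 1.88677158e-02 1.30036855e+02] 85.37062195776258
```

View pics/c1.png

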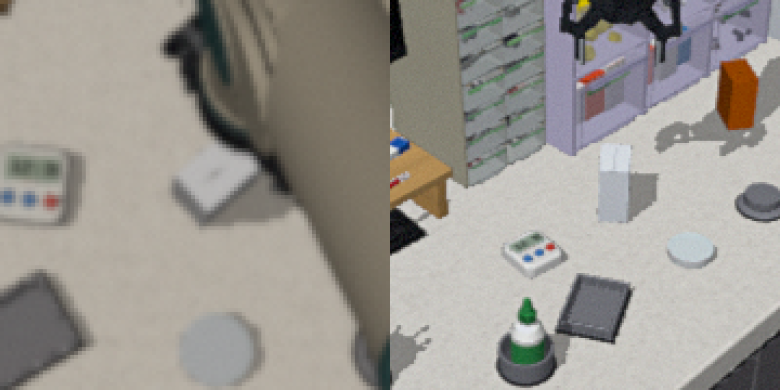

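Bottle stands upright in its cup (crop 525,345); carton (615,180) lies centred under the fingers (583,60)/(665,60).

Call:
arm_command --series '[100,0.1,0.1,3,0,100,0.1,0.1,7,0,100,0.1,0.1,11,0,100,0.1,0.1,14.5,0,100,0.1,0.1,17,0]'

```text
clock: 17.78
eef_pos: [567.7, -83.5, 40.3]
tool_rot: [-3.139, -0.001, 2.268]
force: [-0.2, -0.1, 0.4]
width: 85.3
gripper_force: 0.0
```

Call:
arm_command --series '[100,0,0,0.4,0,100,0,0,0.7,0,80,0,0,0.7,0,60,0,0,0.7,0,45,0,0,0.7,0]'

```text
clock: 18.2
eef_pos: [570.6, -83.6, 37.8]
tool_rot: [3.139, 0.003, 2.27]
force: [0.6, 0.4, -0.2]
width: 51.6
gripper_force: 0.0
```

Call:
arm_command --series '[30,0,0,0,0,15,0,0,0,0,15,0,0,0,0,15,0,0,0,0,15,0,0,0,0]'

```text
clock: 18.62
eef_pos: [570.4, -83.8, 37.6]
tool_rot: [3.14, 0.002, 2.27]
force: [0.0, 0.8, 6.8]
width: 39.8
gripper_force: 60.8
```

Call:
arm_command --series '[15,0,0,-1.5,0,15,0,0,-4,0,15,0,0,-7,0,15,1,0,-9,1,15,3.5,0.2,-9,3]'

```text
clock: 19.03
eef_pos: [552.6, -58.5, 130.3]
tool_rot: [3.134, 0.008, 2.211]
force: [1.2, 1.3, -1.5]
width: 39.3
gripper_force: 60.4
```

Call:
arm_command --series '[15,3.5,0,0,2,15,7,0,0,4,15,10.5,0.1,0,6,15,13.5,0.2,0,8,15,15.5,0.3,0,8]'

```text
clock: 19.45
eef_pos: [455.1, 72.4, 126.7]
tool_rot: [3.141, -0.0, 2.08]
force: [0.2, 0.1, -1.1]
width: 39.4
gripper_force: 60.3
```

Call:
arm_command --series '[15,1,0.3,0,0,15,1.5,0.5,0,0,15,1.5,0.5,0,0,15,1.5,0.5,0,0,15,1.5,0.5,0,0]'

```text
clock: 19.87
eef_pos: [454.9, 84.1, 125.7]
tool_rot: [3.142, 0.001, 2.076]
force: [0.2, -0.0, -0.3]
width: 39.4
gripper_force: 60.3
```

```bash
python3 - <<'E'
from h import *
snap('c2',(250,225,45),(270,225,60)); s=monitor.read_state(); p=s['eef_pos']; y=s['tool_rot'][2]; print(p,np.degrees(y),s['width'])
d=np.array([446,83])-p[:2]; print("to go cm",(d@[np.cos(y),np.sin(y)])/10,(d@[np.sin(y),-np.cos(y)])/10)
E
```

```text
[454.62893858  84.21398517 125.6453812 ] 118.9538373251958 39.39020015038426
to go cm 0.3115061297457054 -0.8138103837283561
```

View pics/c2.png

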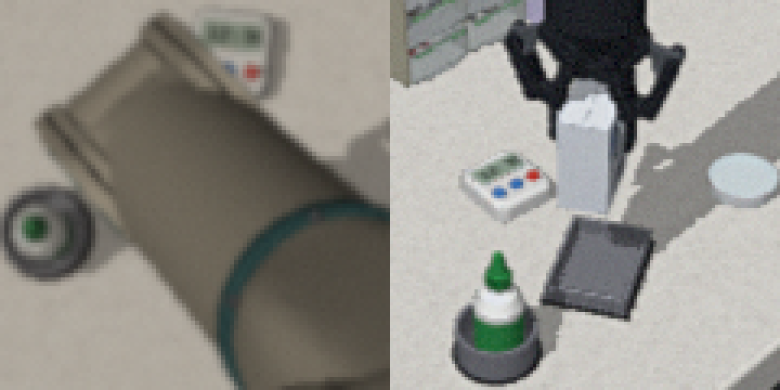

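Carton (crop 587,150) upright, turned along the tray (600,265); shift by the last 9 mm and lower.

Call:
arm_command --series '[15,0.2,-0.5,0,0,15,0.3,-0.8,0,0,15,0.3,-0.8,1,0,15,0.3,-0.8,3,0,15,0.3,-0.8,5,0]'

```text
clock: 20.38
eef_pos: [445.9, 83.9, 75.8]
tool_rot: [3.14, 0.0, 2.078]
force: [0.5, -0.0, -0.6]
width: 39.6
gripper_force: 60.3
```

Call:
arm_command --series '[15,0,0,1,0,15,0,0,2,0,15,0,0,2.6,0,15,0,0,2.9,0,15,0,0,2.9,0]'

```text
clock: 20.8
eef_pos: [445.2, 84.1, 46.5]
tool_rot: [-3.141, -0.0, 2.079]
force: [0.6, 0.5, 0.3]
width: 39.5
gripper_force: 60.4
```

Call:
arm_command --series '[15,0,0,0.1,0,15,0,0,0.2,0,15,0,0,0.3,0,15,0,0,0.4,0,15,0,0,0.4,0]'

```text
clock: 21.22
eef_pos: [445.7, 84.2, 42.9]
tool_rot: [3.141, 0.0, 2.078]
force: [-0.1, 0.3, -0.3]
width: 39.3
gripper_force: 60.4
```

Call:
arm_command --series '[15,0,0,0.1,0,15,0,0,0.1,0,15,0,0,0.15,0,15,0,0,0.15,0,15,0,0,0.15,0]'

```text
clock: 21.63
eef_pos: [445.6, 84.3, 41.6]
tool_rot: [3.141, 0.0, 2.079]
force: [-1.0, 0.0, 5.3]
width: 39.5
gripper_force: 60.8
```

Call:
arm_command --series '[60,0,0,0,0,80,0,0,0,0,100,0,0,0,0,100,0,0,-1,0,100,0,0,-4,0]'

```text
clock: 22.05
eef_pos: [443.4, 83.8, 79.2]
tool_rot: [-3.135, -0.002, 2.079]
force: [0.3, 0.2, -0.1]
width: 85.5
gripper_force: 0.0
```

Call:
arm_command --series '[100,0,0,-4,0,100,0,0,-8,0,100,-1,-0.7,-10,0,100,-3,-2,-11,0,100,-5.6,-3.8,-11,0]'

```text
clock: 22.47
eef_pos: [441.9, 18.4, 194.0]
tool_rot: [3.135, 0.002, 2.083]
force: [0.6, 0.2, -0.4]
width: 85.3
gripper_force: 0.0
```

Call:
arm_command --series '[100,-2.5,-1.7,0,0,100,-5,-3.4,0,0,100,-7.5,-5,1,0,100,-8.4,-5.6,3,0,100,-8.4,-5.6,5,0]'

```text
clock: 22.88
eef_pos: [431.3, -87.9, 140.9]
tool_rot: [-3.141, 0.002, 2.072]
force: [-0.3, -0.2, -0.7]
width: 85.3
gripper_force: 0.0
```

Call:
arm_command --series '[100,0,0,2,0,100,0,0,4,0,100,0,0,6,0,100,0,0,6.5,0,100,0,0,6.5,0]'

```text
clock: 23.3
eef_pos: [430.5, -83.6, 75.3]
tool_rot: [-3.139, -0.002, 2.079]
force: [0.1, -0.5, -0.4]
width: 85.1
gripper_force: 0.0
```

```bash
python3 - <<'E'
from h import *
snap('d1',(290,225,55),(315,215,45)); s=monitor.read_state(); p=s['eef_pos']; y=s['tool_rot'][2]; print(p,np.degrees(y),s['width'])
d=np.array([432,-84])-p[:2]; print("to go cm",(d@[np.cos(y),np.sin(y)])/10,(d@[np.sin(y),-np.cos(y)])/10)
E
```

```text
[431.88374523 -83.65131993  76.76721596] 119.11113017828562 85.40649530208545
to go cm -0.03611925549392145 -0.006806542961517763
```

View pics/d1.png

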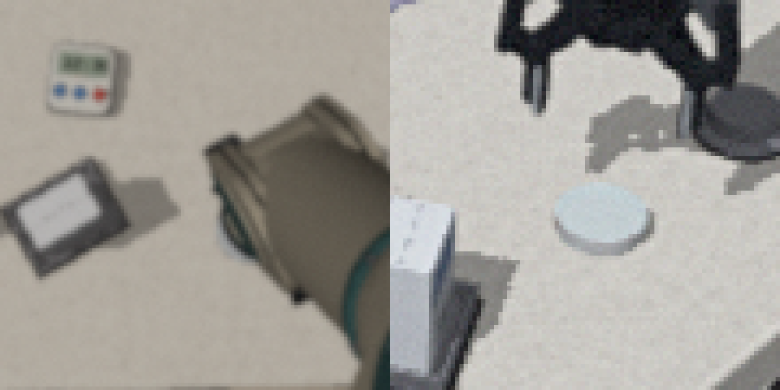

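```bash
python3 - <<'E'
from h import *
for uv in((304.6,196.5),(338.8,201.9)):
    for z in(70,77,84,90): print(uv,z,ray("scene",uv,z)[:2].round())
c=np.array([431.9,-83.7]); a=np.radians(29.1); e=np.array([np.cos(a),np.sin(a)])
print(c+45*e,c-45*e)
P,ok=cloud("scene",np.load("pics/d1_scene.npy")); q=P[ok]
for s in(1,-1):
    w=q[(np.hypot(*(q[:,:2]-(c+s*48*e)).T)<16)&(q[:,2]>50)]; print(len(w),np.sort(w[:,2])[:12].round(1))
# dish again, current scene
I=cv2.imread("pics/d1_scene.png")[...,::-1]; H=blob(I,"scene",(318,220)); M=cv2.moments(H); g=(M['m10']/M['m00'],M['m01']/M['m00']); print(g,ray("scene",g,7))
E
```

```text
(304.6, 196.5) 70 [480. -73.]
(304.6, 196.5) 77 [474. -66.]
(304.6, 196.5) 84 [469. -59.]
(304.6, 196.5) 90 [464. -53.]
(338.8, 201.9) 70 [ 397. -121.]
(338.8, 201.9) 77 [ 392. -113.]
(338.8, 201.9) 84 [ 387. -106.]
(338.8, 201.9) 90 [383. -99.]
[471.21975004 -61.81490788] [ 392.58024996 -105.58509212]
229 [ 90.1  91.4  92.8  93.5  94.8  94.9  95.5  95.5  98.2  99.   99.3 100.1]
286 [ 90.2  92.5  93.7  96.8  97.1  97.1  97.3  97.6  98.2  98.3 100.2 100.7]
(318.43772893772893, 219.7338217338217) [433.21365697 -83.8869535    7.        ]
```

Dish (crop 603,215) lies centred between the tips (540,115) and (688,138); tips stand ~10 mm behind the TCP when open, so I go lower than the nominal and watch the force.

Call:
arm_command --series '[100,0,0,2,0,90,0,0,4,0,85,0,0,6,0,85,0,0,6.7,0,85,0,0,7,0]'

```text
clock: 23.82
eef_pos: [431.9, -83.9, 6.2]
tool_rot: [3.141, 0.0, 2.079]
force: [-0.5, -0.1, 0.0]
width: 72.5
gripper_force: 0.0
```

Call:
arm_command --series '[85,0,0,0.1,0,85,0,0,0.2,0,85,0,0,0.3,0,85,0,0,0.4,0,85,0,0,0.4,0]'

```text
clock: 24.23
eef_pos: [431.9, -84.0, 2.7]
tool_rot: [3.141, 0.001, 2.078]
force: [-0.9, -0.5, -0.1]
width: 72.3
gripper_force: 0.0
```

```bash
python3 - <<'E'
from h import *
s=monitor.read_state(); print(s['eef_pos'],s['width'],s['force'])
p,d=viewer.get_image("scene"); P,ok=cloud("scene",d); q=P[ok]; c=s['eef_pos'][:2]
cv2.imwrite("pics/d2.png",cv2.resize(p[180:255,270:370,::-1],None,fx=5,fy=5,interpolation=3))
E
```

```text
[431.93710253 -84.00081984   2.71858305] 72.32499368768761 [-0.88047567 -0.48499922 -0.12343134]
```

View pics/d2.png

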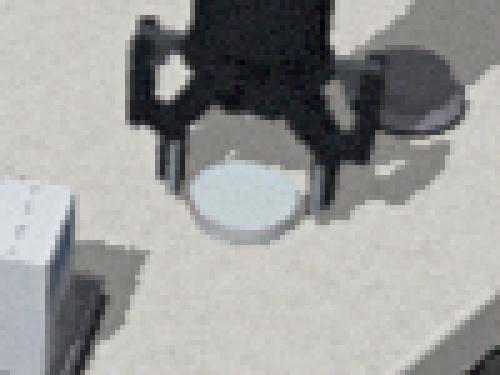

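The tips (crop 173,192 and 320,213) flank the dish evenly, still a few mm above the bench.

Call:
arm_command --series '[85,0,0,0.1,0,85,0,0,0.2,0,85,0,0,0.3,0,85,0,0,0.4,0,85,0,0,0.4,0]'

```text
clock: 24.7
eef_pos: [431.4, -83.8, -1.9]
tool_rot: [-3.141, -0.0, 2.079]
force: [-0.2, 0.1, -0.3]
width: 72.6
gripper_force: 0.0
```

Call:
arm_command --series '[80,0,0,0,0,75,0,0,0,0,70,0,0,0,0,60,0,0,0,0,60,0,0,0,0]'

```text
clock: 25.12
eef_pos: [431.6, -83.8, -1.1]
tool_rot: [3.141, 0.001, 2.078]
force: [-1.0, 1.1, 9.0]
width: 54.2
gripper_force: 61.6
```

Call:
arm_command --series '[60,0,0,-0.5,0,60,0,0,-1.2,0,60,0,0,-2,0,60,0,0,-2.5,0,60,0,0,-2.5,0]'

```text
clock: 25.53
eef_pos: [432.1, -84.0, 24.2]
tool_rot: [3.14, 0.001, 2.078]
force: [-0.5, 0.6, 0.1]
width: 53.7
gripper_force: 63.1
```

```bash
python3 - <<'E'
from h import *
s=monitor.read_state(); print(s['eef_pos'],s['width'],s['force'])
p,d=viewer.get_image("scene"); np.save("pics/d3.npy",d)
cv2.imwrite("pics/d3.png",cv2.resize(p[180:255,270:370,::-1],None,fx=5,fy=5,interpolation=3)); cv2.imwrite("pics/d3_scene.png",p[...,::-1])
E
```

```text
[432.07844182 -83.97920669  24.20044229] 53.73506217135142 [-0.51441061  0.59961024  0.13355969]
```

View pics/d3.png

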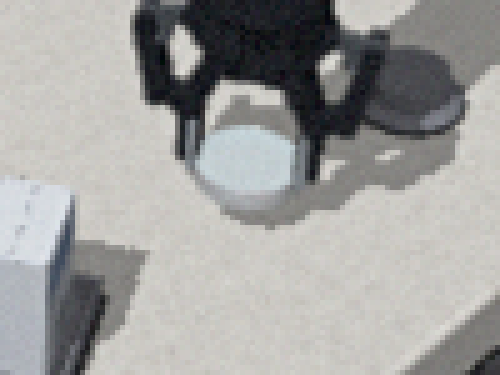

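```bash
python3 - <<'E'
from h import *
I=cv2.imread("pics/d3_scene.png")[...,::-1]
u0,v0=270,180
b=cv2.blur(I,(3,3)).astype(int); m=((b[...,0]-b[...,2]<-3)&(b.sum(2)>420)).astype(np.uint8); m[:,:300]=0;m[:,345:]=0
N,l,st,c=cv2.connectedComponentsWithStats(m); i=l[211,318]; H=cv2.convexHull(max(cv2.findContours((l==i).astype(np.uint8),0,1)[0],key=len)).astype(np.float32); M=cv2.moments(H); g=(M['m10']/M['m00'],M['m01']/M['m00'])
print(st[i],g,ray("scene",g,32))
P,ok=cloud("scene",np.load("pics/d3.npy")); q=P[(l==i)&ok]; q=q[q[:,2]>20]
t=q[q[:,2]>34]; (x,y),r=cv2.minEnclosingCircle(t[:,:2].astype(np.float32)); print(np.percentile(q[:,2],[5,50,95]),x,y,2*r,len(t))
A=np.c_[t[:,:2]-t[:,:2].mean(0),np.ones(len(t))]; print("plane",np.linalg.lstsq(A,t[:,2],rcond=None)[0])
E
```

```text
[308 205  22  16 262] (318.8346774193548, 212.3790322580645) [435.04432085 -85.10325082  32.        ]
[34.89868203 38.87733033 42.30676358] 431.6042785644531 -80.2188949584961 66.64511108398438 250
plane [-4.53772827e-03  7.62563843e-04  3.90016881e+01]
```

```bash
python3 - <<'E'
from h import *
W={n:cloud(n,np.load(f"{n}_d.npy")) for n in("scene","top")}
for k,c,z0,z1 in(("ped",(424,-228),17,30),("dish",(432,-84),9,20)):
  for n,(P,ok) in W.items():
    q=P[ok]; q=q[(np.hypot(*(q[:,:2]-c).T)<45)&(q[:,2]>z0)&(q[:,2]<z1)]
    print(k,n,"mean",q.mean(0).round(1),"mid",((q.min(0)+q.max(0))/2).round(1),np.ptp(q,axis=0).round(0),len(q))
for n,uv in(("top",(351,235)),("scene",(351,195))):
    I=cv2.imread(f"pics/{n}0.png"); g=cv2.cvtColor(I,6); u,v=uv; print(n,g[v-14:v+15:2,u]," row",g[v,u-18:u+19:2])
E
```

```text
ped scene mean [ 427.8 -227.1   22. ] mid [ 427.2 -229.4   23.2] [50. 56. 12.] 151
ped top mean [ 428.2 -231.6   22.8] mid [ 428.2 -231.8   23.5] [45. 49. 13.] 188
dish scene mean [430.9 -77.9  13.7] mid [432.  -79.5  13.8] [62. 63. 10.] 257
dish top mean [431.7 -82.8  14.5] mid [425.8 -82.8  14.2] [70. 58. 10.] 278
top [164 147  79  85  91  91  88  92  91  91  88  83  83 148 162]  row [161 161 162 144  82  87  87  90  91  92  89  90  91  84  64 109 154 164
 162]
scene [195 190 193 191 138 104 107 109 108  97  88 112 126 136 190]  row [191 186 192 190 108  78 109 108 106 109 107 106 107 108 174 193 188 191
 188]
```

Call:
arm_command --series '[60,0,0,-1,0,60,0,0,-2,0,60,-1,-0.6,-2,0,60,-3,-1.8,-2,0,60,-5.5,-3.3,-2,0]'

```text
clock: 26.0
eef_pos: [429.9, -146.7, 43.3]
tool_rot: [3.14, -0.001, 2.083]
force: [-0.1, 0.0, -0.7]
width: 53.8
gripper_force: 63.1
```

Call:
arm_command --series '[60,-2.5,-1.5,0,0,60,-4.8,-2.9,0,0,60,-6.4,-3.8,0,0,60,-7.1,-4.2,0,0,60,-7.1,-4.2,0,0]'

```text
clock: 26.42
eef_pos: [426.7, -232.4, 42.8]
tool_rot: [-3.141, 0.0, 2.074]
force: [0.7, -0.0, -0.1]
width: 54.1
gripper_force: 63.1
```

Call:
arm_command --series '[60,0,0,0,0,60,0,0,0.2,0,60,0,0,0.4,0,60,0,0,0.6,0,60,0,0,0.6,0]'

```text
clock: 26.83
eef_pos: [427.3, -229.3, 37.0]
tool_rot: [-3.141, -0.001, 2.08]
force: [1.0, 0.3, -0.4]
width: 53.7
gripper_force: 63.1
```

```bash
python3 - <<'E'
from h import *
s=monitor.read_state(); print(s['eef_pos'],s['width'],s['force'])
p,d=viewer.get_image("scene"); np.save("pics/d4.npy",d)
cv2.imwrite("pics/d4.png",cv2.resize(p[150:225,300:400,::-1],None,fx=5,fy=5,interpolation=3)); cv2.imwrite("pics/d4_scene.png",p[...,::-1])
P,ok=cloud("scene",d); b=cv2.blur(p,(3,3)).astype(int); m=(b[...,0]-b[...,2]<-3)&(b.sum(2)>420)&ok
q=P[m]; q=q[(np.hypot(*(q[:,:2]-s['eef_pos'][:2]).T)<45)&(q[:,2]>35)]; print("mid",((q.min(0)+q.max(0))/2).round(1),q.mean(0).round(1),np.ptp(q,axis=0).round(),len(q))
E
```

```text
[ 427.2544543  -229.31033844   36.9782667 ] 53.68278080855743 [ 1.0074616   0.33339576 -0.36128211]
mid [ 426.7 -225.9   54.7] [ 424.8 -223.5   51.4] [59. 65. 26.] 225
```

View pics/d4.png

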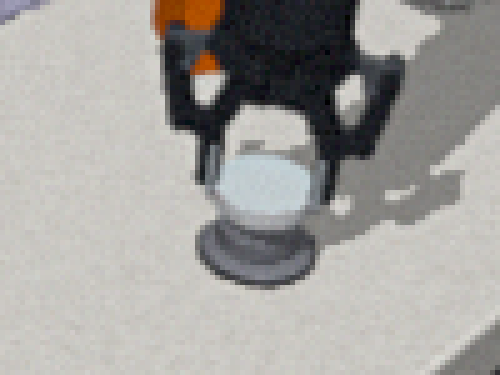

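Dish (crop 264,185) hovers level over the pedestal (256,248); columns agree once the vertical's lean is counted. 2 mm correction, then lower gently.

Call:
arm_command --series '[60,-0.2,0,0.2,0,60,-0.2,0,0.5,0,60,-0.2,0,0.9,0,60,-0.2,0,1.2,0,60,-0.2,0,1.4,0]'

```text
clock: 27.3
eef_pos: [428.0, -232.1, 22.8]
tool_rot: [-3.141, -0.0, 2.078]
force: [-0.8, -1.1, -0.2]
width: 53.8
gripper_force: 63.1
```

Call:
arm_command --series '[60,0,0,0.05,0,60,0,0,0.1,0,60,0,0,0.1,0,60,0,0,0.1,0,60,0,0,0.1,0]'

```text
clock: 27.72
eef_pos: [428.4, -232.2, 22.5]
tool_rot: [3.141, 0.0, 2.078]
force: [-0.3, -0.0, 0.6]
width: 53.6
gripper_force: 63.1
```

Call:
arm_command --series '[60,0,0,0.05,0,60,0,0,0.1,0,60,0,0,0.1,0,60,0,0,0.1,0,60,0,0,0.1,0]'

```text
clock: 28.13
eef_pos: [428.2, -232.1, 21.3]
tool_rot: [3.142, 0.0, 2.079]
force: [-0.3, 0.1, -0.1]
width: 53.5
gripper_force: 63.1
```

Call:
arm_command --series '[60,0,0,0.05,0,60,0,0,0.1,0,60,0,0,0.1,0,60,0,0,0.1,0,60,0,0,0.1,0]'

```text
clock: 28.55
eef_pos: [428.2, -232.1, 21.0]
tool_rot: [-3.141, 0.001, 2.079]
force: [-1.8, 0.3, 7.4]
width: 53.8
gripper_force: 63.9
```

Call:
arm_command --series '[66,0,0,0,0,72,0,0,0,0,80,0,0,0,0,100,0,0,0,0,100,0,0,0,0]'

```text
clock: 28.97
eef_pos: [428.2, -232.1, 20.2]
tool_rot: [-3.142, -0.0, 2.079]
force: [0.7, 0.5, -0.3]
width: 85.4
gripper_force: 0.0
```

Call:
arm_command --series '[100,0,0,-1,0,100,0,0,-3,0,100,0,0,-7,0,100,0,0,-11,0,100,0,0,-15,0]'

```text
clock: 29.38
eef_pos: [427.6, -231.3, 172.4]
tool_rot: [-3.141, -0.002, 2.08]
force: [0.9, -1.0, -1.0]
width: 85.2
gripper_force: 0.0
```

Call:
arm_command --series '[100,-3,-1.7,-2,0,100,-6.5,-3.6,-3,0,100,-10,-5.6,-3,0,100,-13.5,-7.5,-3,0,100,-17,-9.4,-3,0]'

```text
clock: 29.8
eef_pos: [428.0, -428.4, 201.6]
tool_rot: [3.141, 0.001, 2.078]
force: [-0.5, 0.3, -0.5]
width: 85.6
gripper_force: 0.0
```

```bash
python3 - <<'E'
from h import *
s=monitor.read_state(); print(s['eef_pos'],s['width'],s['force'])
I={}
for n,(u,v) in(("top",(351,235)),("scene",(351,190))):
    p,d=viewer.get_image(n); I[n]=p[...,::-1]; np.save(f"pics/f_{n}.npy",d)
    P,ok=cloud(n,d); 
    q=P[ok]; q=q[(np.hypot(*(q[:,:2]-(428,-230)).T)<45)&(q[:,2]>29)&(q[:,2]<45)]; print(n,"mid",((q.min(0)+q.max(0))/2).round(1),q.mean(0).round(1),len(q),"median z",np.median(q[:,2]))
t=cv2.resize(I["top"][165:260,145:415],None,fx=2.1,fy=2.1,interpolation=3); sc=cv2.resize(I["scene"][150:345,125:405],None,fx=2,fy=2,interpolation=3)
o=np.zeros((600,570,3),np.uint8); o[:t.shape[0],:t.shape[1]]=t; o[205:205+sc.shape[0],:sc.shape[1]]=sc; cv2.imwrite("pics/f.png",o); cv2.imwrite("pics/f_top.png",I["top"]); cv2.imwrite("pics/f_scene.png",I["scene"])
E
```

```text
[ 427.96258954 -428.38074518  201.64194832] 85.57174247602119 [-0.51923715  0.28267546 -0.50189839]
top mid [ 427.4 -231.3   36.4] [ 427.7 -230.9   36.3] 298 median z 36.29221040645004
scene mid [ 427.5 -229.5   35.4] [ 426.9 -226.7   35.3] 238 median z 35.492275703631286
```

View pics/f.png

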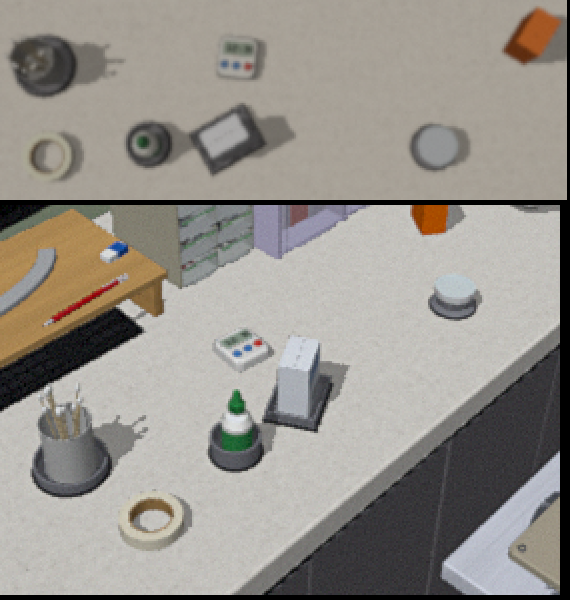

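All four stand upright in their places: pot (scene crop 68,440) in the large cup, bottle (237,430) in the small cup, carton (298,380) in the tray, dish (455,290) level and within 1 mm of the pedestal centre. Timer and tape are unmoved.

```bash
python3 -c "
from h import *
print(workorder.finish_job())"
```

```text
the job is handed in; nothing more can be done
None
```

The job is handed in: bottle, swab pot, carton and petri dish are all upright in their places, set down in the order asked, with the timer and tape left untouched, in about 30 s of robot time.

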